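# Clamp the laser head with its U-bolt

## Robot

A 6-joint arm with a two-finger parallel gripper is mounted at the origin on the work surface. World frame = base frame: x ahead of the robot, y to its left, z up, the work surface at z = 0. Lengths are in mm, angles in rad, forces in N, time in s.
With the tool pointing down it reaches from about 275 to 750 mm from the base axis. Payload 10.2 kg.
Tool frame: the origin (TCP) lies between the finger pads; the fingertips stand 17 mm ahead of it and the grasp point (between the pads) lies 2 mm behind it; y points along the fingers, x is the direction in which the jaws open and shut, and the axes are right-handed (so a half turn about y gives the same grasp; the last joint's range is limited). The gripper opens to 85 mm and grips with 20 to 120 N. Pads are 22 mm wide; open, the fingers measure 114 mm over their backs; the gripper's body (76 mm by 85 mm) begins 54 mm behind the grasp point. The pads swing forward as they close: fully open they stand 13 mm farther back than shut.
Start: joints at [-1.493, 0.313, 1.498, -0, 1.331, -0.223], TCP at [155.536, -501.438, 248.294] pointing down, gripper open.
Joint ranges: [-2.94, 2.94], [-0.97, 2.17], [0.19, 2.56], [-1.23, 4.37], [0.02, 3.11], [-2.88, 2.88]. Speed limits (rad/s): [2.39, 2.39, 3.01, 3.14, 3.14, 3.14].

## Interface

Orientations are given as a unit quaternion [w, x, y, z].
In Python, from rig import ctrl gives the robot as it stands.
- The arm moves only by the tool jog_arm, never from a script. Its argument "targets" is a list of rows, each an object with "offset": the shift along the tool's x, y, z in m, a list of three; "yaw": the turn about the tool's y in rad. In form: [{"offset": [dx, dy, dz], "yaw": yaw}, ...]. A call has 1 to 12 rows; each row is the pose to reach, as a shift and turn from the pose measured when the call began, along the tool's axes at that moment; what a row does not reach only later rows make up. A row lasts 1/12 s, in which the tool goes at most 41.7 mm and 7.16 degrees, less where a joint would pass 70% of its speed; a pose out of reach is approached as far as the arm can. A call with a gripper value outside its range is refused whole. "fingers" is the finger opening in m, from 0 to 0.0854, set as the call begins (left out, the last holds). The fingers move at their own pace and stop on an object; "grip_force" is the grip in N (left out, the last holds). Time passes only in rows, so rows that repeat a pose let the fingers close. It gives the time, the measured TCP pose, the force and the opening at its end, in the units of the state.
- ctrl.sense(): the state, without advancing time (a new reading comes with each control period).
- ctrl.capture(name): name is "side" or "top"; returns a dict with "img" (400x640x3 uint8, red, green, blue), "intrinsics" (3x3 intrinsics, pixels), "k1" (the pictures are not rectified: a ray, as slopes to the right and down, at radius r is drawn at 1 + k1 r^2 times it, then the intrinsics apply), "T" (4x4, takes a point from camera to world coordinates). Camera axes: x right, y up, looking along -z (the intrinsics and any distortion apply to the point x, -y, -z); pixel columns grow to the right and rows downward; lengths in mm; the calibration is good to about 2 mm. A picture is of the moment at which its call begins. There is no depth.
- ctrl.finish_job(): hands the job in, once; it reports no verdict.
Trained networks look in the newest picture that a camera, given by its name, has taken for a name from the list of things; names that differ only in an ending like _2 or _b are one class to them, and where a whole thing is asked for, a point or a joint stands for the part that bears it (a point fixed in the world has none). Each returns a list of dicts, best first, with "score" (0 to 1); they miss things now and then, are a little off and sometimes report something else, mostly with a low value. They report only what shows in the picture. A call takes as long as a camera call. They do not tell look-alikes from the thing itself.
- ctrl.boxes_of(camera, target): "box" ([left, top, right, bottom] in pixels, round what is visible of it).
- ctrl.regions_of(camera, target): "region" (400x640 bool, what is visible of it) and "box" ([left, top, right, bottom] in pixels, round what is visible of it).
The state is a dict: "time_s": time; "joints": joint angles; "dq": joint speeds; "tau": joint torques, N m; "eef_pos": TCP position; "ee_rot": TCP orientation; "force": force on the tool from outside, world axes, zero at the start; "wrist_torque": the same for the moment, N m; "grip_width": opening from 0.0 (shut) to 1.0 (fully open).
Only numpy, scipy, OpenCV 4.12 (cv2) and the standard library are available. Lean on these libraries where they do the work, as an engineer would, in place of code of your own. Each camera call takes 0.05 s, during which the arm holds its last target.

## Task

The laser head lies loose in its saddle on the optical table: take the U-bolt out of its white stand, pass it over the head so that both legs drop through the two holes of the steel clamp bar, and lower it gently until its rubber pad rests on the head. The bar has been left anywhere along its guide, so feel lightly for the holes and force nothing; then push the red keeper tab all the way along, so that it locks the legs and clamps the head, and leave everything else where it stands.

Things in the scene. Friction and masses are not known exactly. Their poses are not given: they have to be found in the camera images.
- saddle: black saddle mount fixed to the table, base 116 x 204 mm, 10 mm thick. Origin on the table under its centre; z up, y along the laser head it carries, x across. Two V-blocks at y = +-74 mm (65 mm high, to x = +-55) hold the head on rubber pads that give about 1 mm per 6 N straight down. Between them, two side rails (x = +-47 to +-55 mm, 40 mm high) guide the clamp bar.
- bar_mid (a point): point fixed to the saddle, axes as the saddle's: middle of the top face (40 mm above the table) of the bright steel clamp bar when mid-guide. Bar 94 mm along x, 84 along y, 8 thick, open below; two 12.6 mm through holes at x = +-31 mm. A tight fit in y (holds against 30 N): its holes stand anywhere from y = -18 to +18 mm of this point. That is not measured: feel for them with the legs.
- tab_mid (a point): point fixed to the saddle, x = +75, y = -8 mm, 60 mm above the table: where the middle of the red keeper tab is when the bar is mid-guide and the keeper open; the tab is off along y by as much as the bar's holes are. Tab upright, 22 mm along x, 8 mm along y, top 82 mm above the table. Push it in the saddle's +y.
- keeper (a joint): travel (m) of the red keeper, a keyhole wedge plate under the bar that rides with it: 0 open (start), 0.020 at its stop, growing along the saddle's +y. Moves against about 3 N, then up to about 17 N while its wedges draw the legs down 1 to 2 mm and clamp the head. It enters the leg grooves only while the U-bolt rests on the head (within 0.8 mm), else it jams. Stays where left.
- ubolt: U-bolt of 10 mm steel bar, 122 mm tall, 0.3 kg. Origin midway between the leg tips, z up to the crown, x from leg to leg (+-31 mm; tips tapered to 5.6 mm over the last 3 mm); a half turn about z is the same. Black grip block on the crown: 44 mm in x, 16 mm in y, z = 78.5 to 122 mm; pinch it across the 16 mm at z about 106. Its underside is a rubber pad. Seated, tips are 14 mm above the table.
- head: laser head, aluminium cylinder 44.5 mm diameter, 260 mm long, about 0.7 kg, lying loose in the V-blocks. Origin at the middle of its axis (70 mm above the table), y along the axis; its top is 92.5 mm above the table. The legs of the U-bolt clear it by 3.7 mm on each side.
- stand: white plastic stand, 124 x 56 x 44 mm, fixed. Origin under its centre, x along its length. The U-bolt stands upright in its two 11.6 mm holes (34 mm deep), tips 10 mm above the table, its x axis along the stand's.
- lens_mount: lens on a post with a 75 x 50 mm foot, 103 mm tall; loose bystander, to be left alone
- mirror_mount: mirror mount on a post with a 75 x 50 mm foot, 110 mm tall; loose bystander, to be left alone
- meter_puck: dark power meter puck, 60 mm diameter, 20 mm tall; loose bystander, to be left alone
- driver: screwdriver with yellow handle, 150 mm, lying flat (origin under its middle); loose bystander, to be left alone
- fork_clamp: black forked table clamp, 90 x 45 x 12 mm, lying flat; loose bystander, to be left alone
- screw_tray: blue screw tray, 90 x 70 x 25 mm; loose bystander, to be left alone
- spare_post: steel post on a 50 mm square foot, 102 mm tall; loose bystander, to be left alone
There are look-alikes about, which are no part of the job. Of the things shaped like the ubolt, the steel one is meant.

How it is judged:
By the outcome, as a careful person would: the job done as asked, in the order asked, and still so for the second after the job is handed in, with the robot touching nothing.
It also fails if it takes over 72 s, if anything falls off the work surface, if the arm or the gripper's body presses on something with over 40 N, if the wrist force passes 120 N, or if a joint passes its speed limit or range.

## Working session

There is one attempt and no reset: what is moved stays moved. The work goes in short steps, Python scripts to look and compute and a tool call to move; the robot and the scene stay as the last step left them, time stands still between calls to the robot, and variables do not carry over. Pictures are saved under pics/ and viewed, and the job is handed in when it is done.

Besides the shell and the picture viewer there is one more tool, called after "Call:" as name(argument=value, ...) on one line, values as JSON. jog_arm: Moves the arm, as the interface text tells. Its arguments: {"type":"object","properties":{"targets":{"type":"array"},"fingers":{"type":"number"},"grip_force":{"type":"number"}},"required":["targets"]}

```bash
ls; mkdir -p pics; python3 - <<'E'
from rig import ctrl
import cv2,numpy as np
print(ctrl.sense())
for n in ("top","side"):
    c=ctrl.capture(n); cv2.imwrite(f"pics/{n}0.png",c["img"][:,:,::-1]); print(n,c["intrinsics"],c["k1"],c["T"])
    for t in ("ubolt","saddle","stand","keeper","head"):
        print(t,[(round(b["score"],2),np.round(b["box"]).tolist()) for b in ctrl.boxes_of(n,t)])
E
```

```text
pics
{'time_s': 0.0, 'joints': array([-1.49339732e+00,  3.13441853e-01,  1.49844136e+00, -7.13000089e-06,
        1.33103515e+00, -2.23413523e-01]), 'dq': array([-0.00251179, -0.00172517, -0.00041082,  0.00145817,  0.00015022,
       -0.00234379]), 'tau': array([ 1.31605288e-03, -4.12265611e+01, -2.59742653e+01, -1.28645052e-04,
        4.15742790e-03, -5.83908005e-06]), 'eef_pos': array([ 155.51606277, -501.18015675,  247.73763098]), 'ee_rot': array([ 0.56962841, -0.56892216,  0.41974288, -0.41912643]), 'force': array([0.57591664, 0.03356393, 0.04828904]), 'wrist_torque': array([-0.02148951, -0.02527258,  0.02280882]), 'grip_width': 0.9946388369416518}
top [[417.57238797   0.         324.7867714 ]
 [  0.         417.57238797 203.56840929]
 [  0.           0.           1.        ]] -0.03463311860967445 [[ 5.39042864e-04  9.92881729e-01 -1.19103236e-01  4.23265858e+02]
 [-9.99971850e-01 -3.56168583e-04 -7.49485065e-03  5.28741692e+00]
 [-7.48392111e-03  1.19103924e-01  9.92853588e-01  1.22598344e+03]
 [ 0.00000000e+00  0.00000000e+00  0.00000000e+00  1.00000000e+00]]
ubolt [(0.57, [28
[... 385 characters left out ...]
444.47913854 195.66932547]
 [  0.           0.           1.        ]] -0.06816230857722526 [[-9.27362147e-01  1.77560956e-01 -3.29350202e-01  1.20266991e+02]
 [-3.73408783e-01 -4.95127484e-01  7.84483688e-01  1.02727989e+03]
 [-2.37766630e-02  8.50482735e-01  5.25465307e-01  7.72364928e+02]
 [ 0.00000000e+00  0.00000000e+00  0.00000000e+00  1.00000000e+00]]
ubolt [(0.93, [289.0, 226.0, 319.0, 269.0]), (0.66, [306.0, 200.0, 329.0, 229.0]), (0.23, [209.0, 204.0, 234.0, 240.0])]
saddle [(0.7, [314.0, 162.0, 364.0, 211.0]), (0.53, [293.0, 170.0, 311.0, 186.0]), (0.48, [379.0, 139.0, 397.0, 171.0])]
stand []
keeper [(0.49, [315.0, 163.0, 327.0, 178.0])]
head [(0.62, [323.0, 153.0, 356.0, 194.0])]
```

View pics/top0.png

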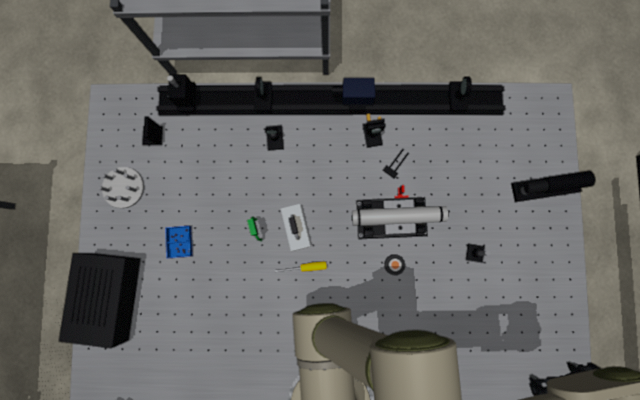

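View pics/side0.png

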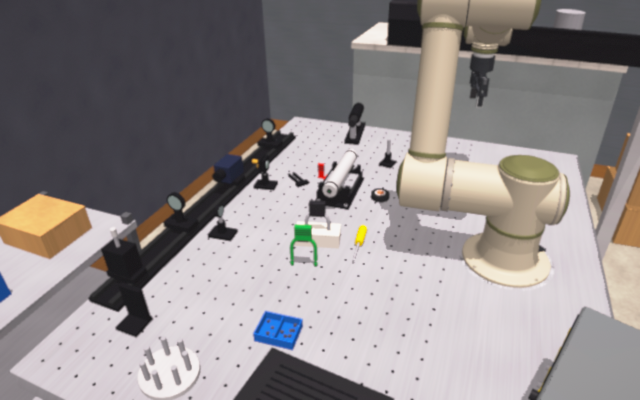

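```bash
python3 - <<'E'
import cv2
a=cv2.imread("pics/top0.png");b=cv2.imread("pics/side0.png")
cv2.imwrite("pics/top0c.png",cv2.resize(a[140:270,235:455],(792,468),interpolation=cv2.INTER_CUBIC))
cv2.imwrite("pics/side0c.png",cv2.resize(b[130:290,200:400],(750,600),interpolation=cv2.INTER_CUBIC))
E
```

```text
(no output)
```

View pics/top0c.png

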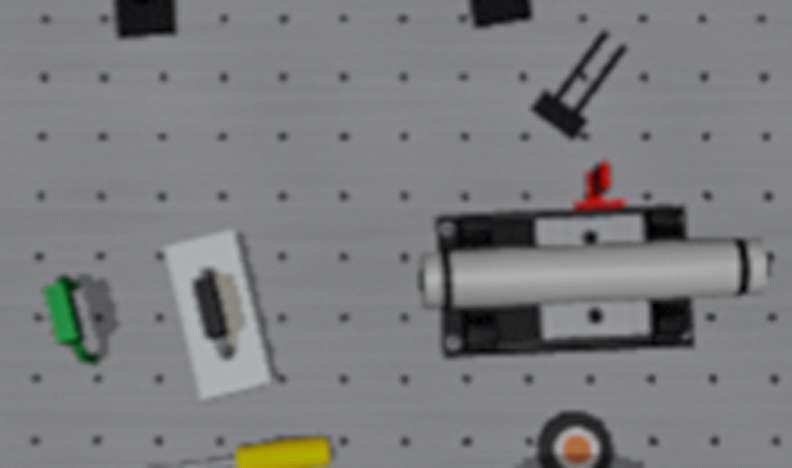

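View pics/side0c.png

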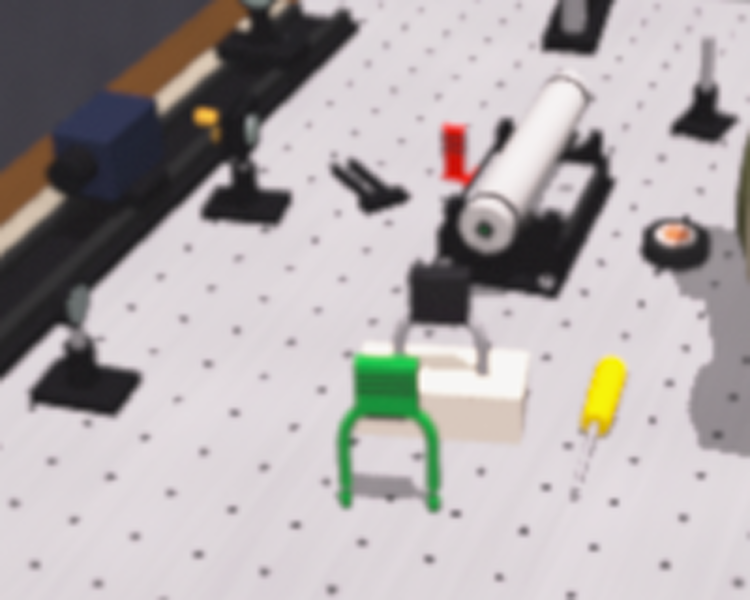

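Candidates for the U-bolt: the steel and black one in the white stand (top 294,226; side 317,212), the green look-alike (top 256,228; side 304,245), and the black fork clamp (top 397,163). I choose the one in the white stand. The crop shows grey steel legs and a black block. Next I measure.

```bash
cat > h.py <<'E'
from rig import ctrl
import cv2,numpy as np
from scipy.optimize import least_squares
from scipy.spatial.transform import Rotation as R
def cal(c): return (c["intrinsics"],c["k1"],c["T"])
def proj(c,P):
    P=np.atleast_2d(P); T=np.linalg.inv(c["T"]); q=P@T[:3,:3].T+T[:3,3]
    x=q[:,0]/-q[:,2]; y=-q[:,1]/-q[:,2]; f=1+c["k1"]*(x*x+y*y); K=c["intrinsics"]
    return np.c_[K[0,0]*x*f+K[0,2],K[1,1]*y*f+K[1,2]]
def ray(c,uv):
    K=c["intrinsics"]; d=cv2.undistortPoints(np.array([[uv]],float),K,np.array([c["k1"],0,0,0,0.]))[0,0]
    v=c["T"][:3,:3]@np.array([d[0],-d[1],-1]); return c["T"][:3,3],v
def onz(c,uv,z):
    o,v=ray(c,uv); return o+v*(z-o[2])/v[2]
def pose2(x,y,t,P):
    P=np.atleast_2d(np.array(P,float)); cs,sn=np.cos(t),np.sin(t)
    return np.c_[x+cs*P[:,0]-sn*P[:,1],y+sn*P[:,0]+cs*P[:,1],P[:,2]]
def crop(img,l,t,r,b,s,name,lines=()):
    o=cv2.resize(np.ascontiguousarray(img[t:b,l:r,::-1]),None,fx=s,fy=s,interpolation=cv2.INTER_CUBIC)
    for pts,col in lines:
        p=((np.array(pts)+0.5-[l,t])*s).astype(int)
        cv2.polylines(o,[p.reshape(-1,1,2)],False,col,1)
    cv2.imwrite(name,o)
E
python3 - <<'E'
from h import *
s=ctrl.sense(); q=s["ee_rot"]; print(R.from_quat(q[[1,2,3,0]]).as_matrix().round(3))
c=ctrl.capture("top"); d=ctrl.capture("side")
import pickle; pickle.dump((c,d),open("c0.pkl","wb"))
for u in [(294,226),(256,228)]: print(u,onz(c,u,120))
def f(u,v): return (235+u/3.6-.5,140+v/3.6-.5)
for n,u,z in [("h1",(590,237),40),("h2",(596,316),40),("bl",(447,355),10),("br",(692,345),10),("tl",(437,217),10),("tr",(684,207),10),("s1",(165,245),44),("s2",(237,230),44),("s3",(271,381),44),("s4",(201,399),44)]:
    print(n,onz(c,f(*u),z).round(1))
crop(c["img"],345,180,455,250,7,"pics/a1.png"); crop(d["img"],285,140,375,220,8,"pics/a2.png")
crop(c["img"],270,195,320,255,10,"pics/a3.png"); crop(d["img"],280,190,350,265,8,"pics/a4.png")
E
```

```text
[[ 0.296 -0.     0.955]
 [-0.955  0.     0.296]
 [-0.    -1.     0.   ]]
(294, 226) [496.03610082  95.27776048 120.        ]
(256, 228) [490.67124973 196.2450228  120.        ]
h1 [ 560.4 -196.2   40. ]
h2 [ 497.6 -199.6   40. ]
bl [468.1 -84.   10. ]
br [ 476. -282.   10.]
tl [580.3 -76.8  10. ]
tr [ 588.5 -278.6   10. ]
s1 [553.7 141.   44. ]
s2 [565.6  84.   44. ]
s3 [446.5  56.5  44. ]
s4 [432.4 111.2  44. ]
```

View pics/a1.png

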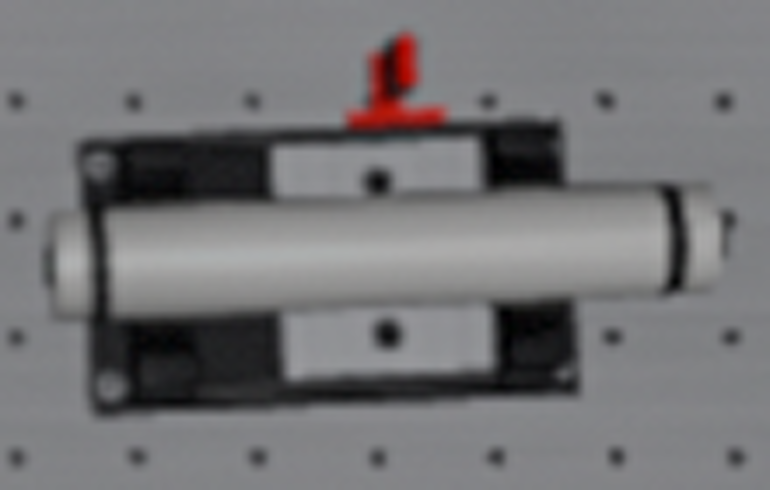

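View pics/a2.png

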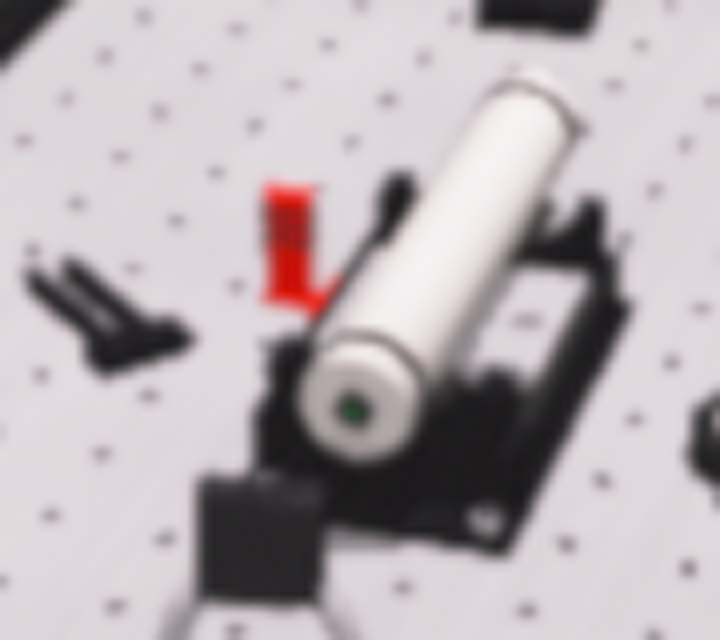

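View pics/a3.png

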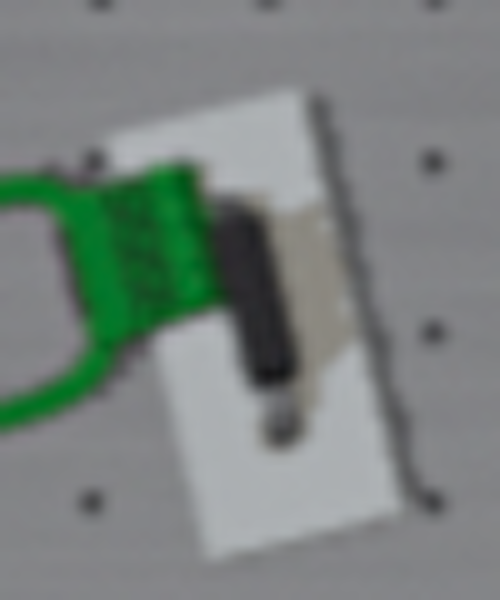

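View pics/a4.png

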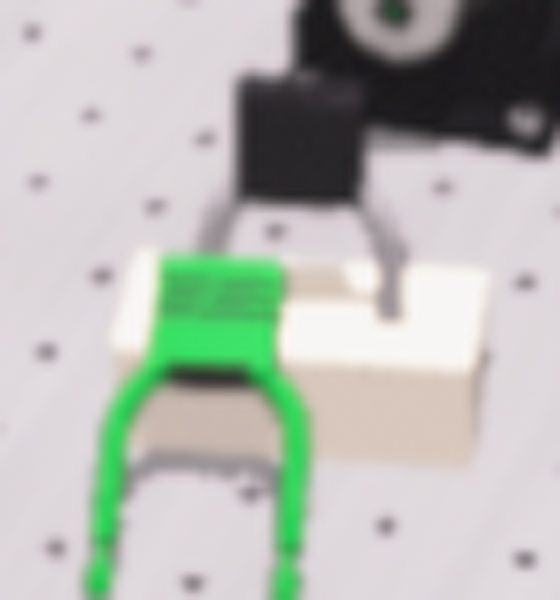

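```bash
python3 - <<'E'
from h import *
c=ctrl.capture("top"); d=ctrl.capture("side"); print(ctrl.sense()["time_s"])
crop(c["img"],235,180,345,260,7,"pics/b1.png"); crop(d["img"],270,190,370,280,6,"pics/b2.png")
E
```

```text
0.8
```

View pics/b1.png

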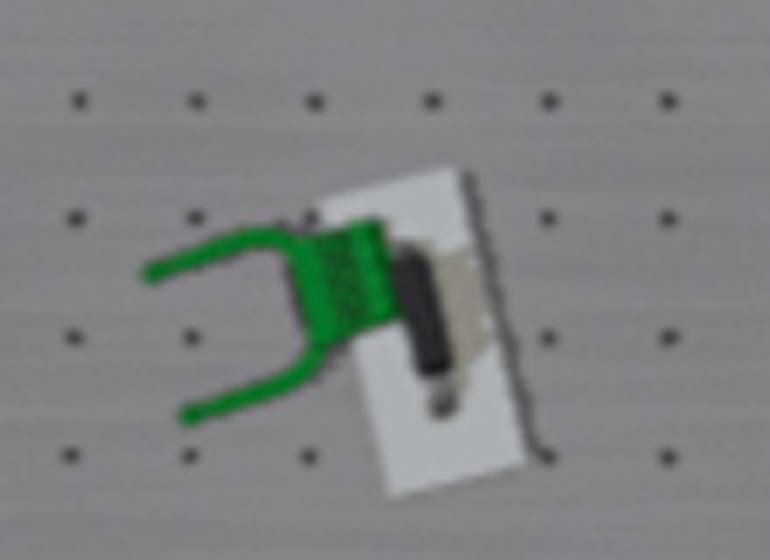

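View pics/b2.png

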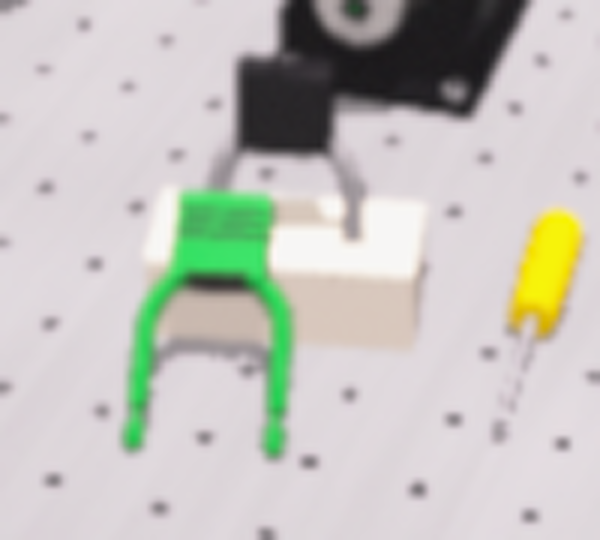

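```bash
python3 - <<'E'
from h import *
c=ctrl.capture("top"); d=ctrl.capture("side")
def tri(u,v):
    o,a=ray(c,u); p,b=ray(d,v)
    A=np.c_[a,-b]; s=np.linalg.lstsq(A,p-o,rcond=None)[0]
    return ((o+a*s[0]+p+b*s[1])/2).round(1), np.linalg.norm(o+a*s[0]-p-b*s[1]).round(1)
f=lambda x,y:(235+x/7-.5,180+y/7-.5); g=lambda x,y:(270+x/6-.5,190+y/6-.5)
print(tri(f(380,225),g(180,195)),tri(f(398,318),g(272,195)))
print("legtips",tri(f(150,273),g(133,440)),tri(f(188,416),g(275,445)))
print("blocktop steel",tri(f(395,250),g(240,60)),tri(f(415,245),g(240,60)),tri(f(420,372),g(330,72)),tri(f(450,370),g(330,72)))
E
```

```text
(array([541.9, 115.3,  67.8]), np.float64(5.0)) (array([502.3, 106.6,  71.9]), np.float64(0.3))
legtips (array([525.7, 216.6,   7.2]), np.float64(0.6)) (array([465.6, 199.2,   8.4]), np.float64(0.0))
blocktop steel (array([520.9, 101.4, 137.9]), np.float64(4.7)) (array([523.5,  94.4, 133.1]), np.float64(4.0)) (array([478.2,  92.7, 135.2]), np.float64(1.1)) (array([480.6,  82.5, 128.4]), np.float64(3.9))
```

```bash
cat > fit.py <<'E'
from h import *
import pickle
c,d=pickle.load(open("c0.pkl","rb"))
a1=lambda x,y:(345+x/7-.5,180+y/7-.5)
f=lambda x,y:(235+x/7-.5,180+y/7-.5); g=lambda x,y:(270+x/6-.5,190+y/6-.5)
a2=lambda x,y:(285+x/8-.5,140+y/8-.5)
# saddle x,y,t,b
S=[(c,(-58,102,10),a1(98,412)),(c,(-58,-102,10),a1(578,392)),(c,(58,-102,10),a1(560,122)),(c,(58,102,10),a1(80,145)),(d,(-58,102,10),a2(505,552))]
H=[(c,31,a1(377,182)),(c,-31,a1(388,335)),(d,-31,a2(527,320))]
def res(p):
    r=[proj(k,pose2(*p[:3],P))[0]-u for k,P,u in S]
    r+=[proj(k,pose2(*p[:3],(x,p[3],40)))[0]-u for k,x,u in H]
    return np.ravel(r)
o=least_squares(res,[528,-180,.045,-17],loss="soft_l1"); print("saddle",o.x.round(3)); print(res(o.x).reshape(-1,2).round(2).tolist())
hm=pose2(*o.x[:3],[(0,o.x[3],40),(75,o.x[3]-8,60)]); print(hm)
Q=[(c,(62,28,44),f(322,198)),(c,(62,-28,44),f(460,168)),(c,(-62,-28,44),f(527,462)),(c,(-62,28,44),f(392,497)),(d,(-62,28,44),g(418,285)),(d,(-62,-28,44),g(428,203)),(d,(-62,28,0),g(413,348))]
def rs(p): return np.ravel([proj(k,pose2(*p[:3],P))[0]-u for k,P,u in Q])
s=least_squares(rs,[500,98,.23],loss="soft_l1"); print("stand",s.x.round(3)); print(rs(s.x).reshape(-1,2).round(2).tolist())
pickle.dump((o.x,s.x),open("fit.pkl","wb"))
def box(p,x0,x1,y0,y1,z): return pose2(*p,[(x0,y0,z),(x1,y0,z),(x1,y1,z),(x0,y1,z),(x0,y0,z)])
def circ(p,x,y,z,r): t=np.linspace(0,6.3,30); return pose2(*p,np.c_[x+r*np.cos(t),y+r*np.sin(t),0*t+z])
p=o.x[:3]; b=o.x[3]; q=s.x[:3]
for k,n,w1,w2 in ((c,"t",(345,180,455,250,7),(265,195,320,255,9)),(d,"s",(285,140,375,220,7),(280,190,350,265,8))):
    L=[(proj(k,box(p,-58,58,-102,102,10)),(0,255,255)),(proj(k,circ(p,31,b,40,6.3)),(255,255,0)),(proj(k,circ(p,-31,b,40,6.3)),(255,255,0)),(proj(k,box(p,-47,47,b-42,b+42,40)),(0,255,0)),(proj(k,box(p,64,86,b-12,b-4,82)),(255,0,255)),
       (proj(k,box(p,-22.2,22.2,-130,130,70)),(255,0,0))]
    crop(k["img"],*w1,f"pics/f{n}1.png",L)
    L=[(proj(k,box(q,-62,62,-28,28,44)),(0,0,255)),(proj(k,box(q,-22,22,-8,8,132)),(0,255,255)),(proj(k,box(q,-22,22,-8,8,88.5)),(0,255,255))]
    crop(k["img"],*w2,f"pics/f{n}2.png",L)
E
python3 fit.py
```

```text
saddle [ 5.28172e+02 -1.80040e+02  4.00000e-02 -1.79400e+01]
[[-1.03, 0.44], [0.46, 0.41], [0.33, -0.53], [-0.4, -1.01], [0.67, -0.47], [0.23, 0.01], [-0.02, -0.19], [0.05, 0.63]]
[[ 528.8964296  -197.96565328   40.        ]
 [ 604.1583324  -202.93012574   60.        ]]
stand [4.98884e+02 9.75060e+01 2.40000e-01]
[[0.35, 0.2], [-0.27, -0.17], [0.31, 0.25], [0.28, -0.02], [-0.45, -0.82], [-0.28, 0.94], [0.26, 1.42]]
```

```bash
python3 - <<'E'
import cv2,numpy as np
I=[cv2.resize(cv2.imread(f"pics/f{n}.png"),(400,300)) for n in("t1","s1","t2","s2")]
cv2.imwrite("pics/fm.png",np.vstack([np.hstack(I[:2]),np.hstack(I[2:])]))
E
```

```text
(no output)
```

View pics/fm.png

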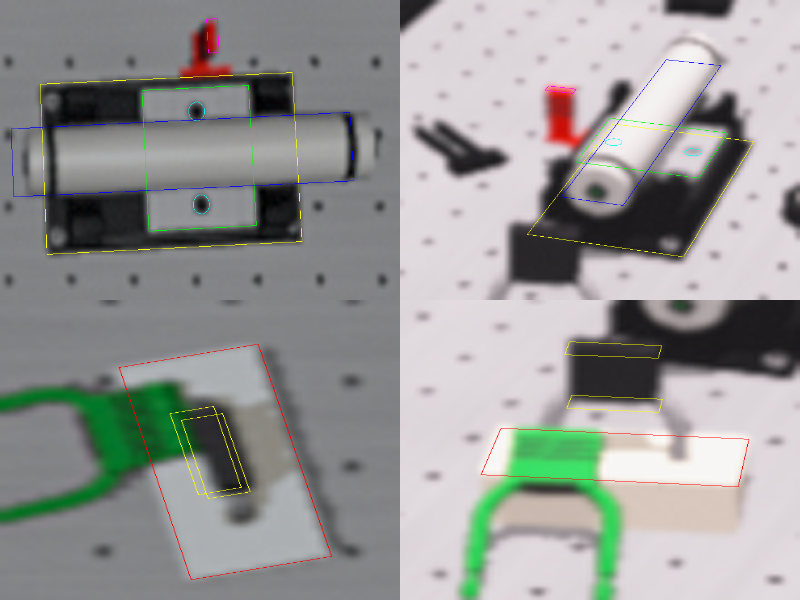

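The green look-alike was standing unstable. It tipped on its own and now leans on the stand with its top at z≈70, below where the fingers will grasp. It has also tilted the steel bolt slightly, so I'm aiming for the block as it is now. First I'm moving across at height.

Call:
jog_arm(targets=[{"offset":[-0.012,0,0.013],"yaw":0.0},{"offset":[-0.035,0,0.038],"yaw":0.005},{"offset":[-0.06,0,0.065],"yaw":0.01},{"offset":[-0.085,0,0.092],"yaw":0.015},{"offset":[-0.11,0,0.119],"yaw":0.02},{"offset":[-0.135,0,0.146],"yaw":0.025},{"offset":[-0.16,0,0.173],"yaw":0.03},{"offset":[-0.185,0,0.2],"yaw":0.035},{"offset":[-0.21,0,0.227],"yaw":0.04},{"offset":[-0.235,0,0.254],"yaw":0.045},{"offset":[-0.26,0,0.281],"yaw":0.05},{"offset":[-0.285,0,0.308],"yaw":0.06}], fingers=0.085, grip_force=60)

```text
time_s: 1.9
eef_pos: [365.8, -136.3, 248.6]
ee_rot: [0.556, -0.556, 0.436, -0.437]
force: [0.5, -1.3, 0.2]
grip_width: 0.999
```

```bash
cat > go.py <<'E'
# go.py x y z ang : offset needed to bring TCP to world x,y,z with tool-x heading ang (rad)
import sys
from h import *
def need(x,y,z,ang):
    s=ctrl.sense(); M=R.from_quat(s["ee_rot"][[1,2,3,0]]).as_matrix()
    o=M.T@(np.array([x,y,z])-s["eef_pos"])/1000
    cur=np.arctan2(M[1,0],M[0,0]); print("t",round(s["time_s"],2),"pos",s["eef_pos"].round(1),"ang",round(cur,4),"ydir",M[:,1].round(4),"F",s["force"].round(2),"grip",round(s["grip_width"],3))
    print("offset",o.round(4),"yaw",round(-(ang-cur),4))
if __name__=="__main__": need(*map(float,sys.argv[1:5]))
E
python3 go.py 499.5 95 200 -1.331
```

```text
t 1.9 pos [ 365.8 -136.3  248.6] ang -1.3305 ydir [ 7.e-04 -5.e-04 -1.e+00] F [ 0.53 -1.32  0.22] grip 0.999
offset [-0.1928  0.0485  0.1849] yaw 0.0005
```

Call:
jog_arm(targets=[{"offset":[-0.025,0,0.024],"yaw":0},{"offset":[-0.05,0,0.048],"yaw":0},{"offset":[-0.075,0,0.072],"yaw":0},{"offset":[-0.1,0,0.096],"yaw":0},{"offset":[-0.125,0,0.12],"yaw":0},{"offset":[-0.15,0.005,0.144],"yaw":0},{"offset":[-0.17,0.015,0.165],"yaw":0},{"offset":[-0.185,0.03,0.178],"yaw":0},{"offset":[-0.193,0.045,0.185],"yaw":0},{"offset":[-0.193,0.05,0.185],"yaw":0},{"offset":[-0.193,0.05,0.185],"yaw":0}])

```text
time_s: 2.82
eef_pos: [498.9, 95.2, 197.4]
ee_rot: [-0.556, 0.557, -0.437, 0.436]
force: [-0.5, -0.2, -0.2]
grip_width: 0.996
```

```bash
python3 - <<'E'
from h import *
c=ctrl.capture("top"); d=ctrl.capture("side")
crop(c["img"],250,180,350,260,7,"pics/d1.png"); crop(d["img"],270,130,370,240,5,"pics/d2.png")
E
python3 go.py 499.5 95 114 -1.331
```

```text
t 2.92 pos [499.6  94.5 199.3] ang -1.3311 ydir [ 1.3e-03 -7.0e-04 -1.0e+00] F [-0.6  -0.78  0.48] grip 0.993
offset [-0.0006  0.0853 -0.    ] yaw -0.0001
```

View pics/d1.png

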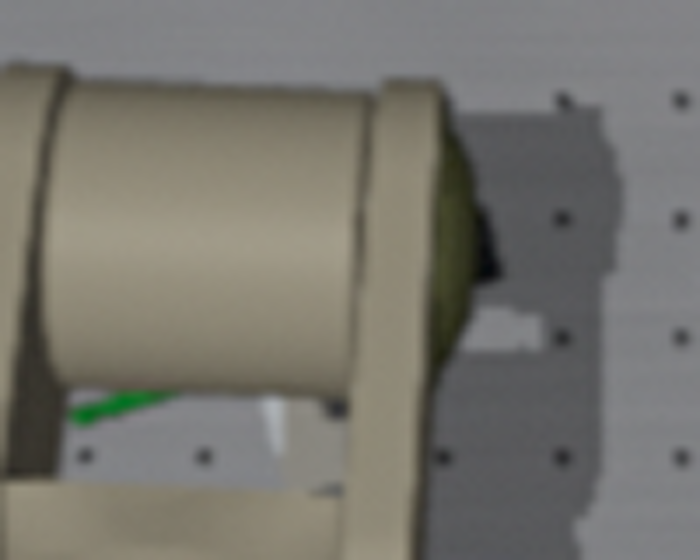

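View pics/d2.png

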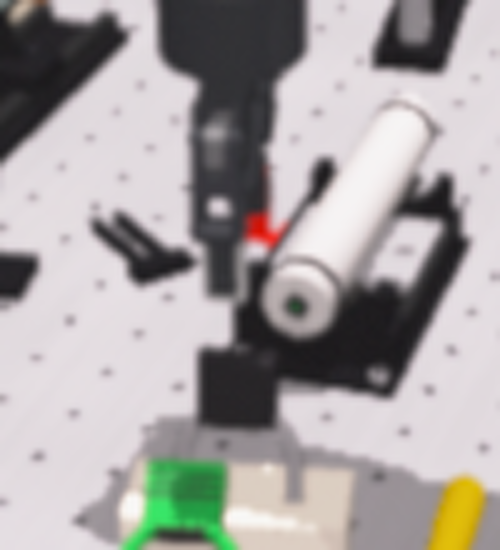

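```bash
python3 - <<'E'
from h import *
d=ctrl.capture("side")
a=-1.331; X=np.array([np.cos(a),np.sin(a)])
def disp(p): u=proj(d,p)[0]; return ((u+.5-[270,130])*5).round(1)
C=np.array([499.6,94.6])
for k in(-43,-57): print("near finger tip", disp(np.r_[C+X*k,195]))
ux=np.array([np.cos(.24),np.sin(.24)]);uy=np.array([-ux[1],ux[0]])
for nm,cc in (("C",C),("stand",np.array([498.9,97.5]))):
  for z in(132,88.5):
    print(nm,z,[disp(np.r_[cc+ux*sx+uy*sy,z]).tolist() for sx,sy in((22,8),(-22,8),(22,-8),(-22,-8))])
E
```

```text
near finger tip [223.7 300. ]
near finger tip [219.8 314.3]
C 132 [[194.7, 365.3], [276.4, 370.0], [199.2, 349.5], [279.9, 354.0]]
C 88.5 [[197.0, 432.5], [277.1, 437.4], [201.4, 416.2], [280.6, 421.0]]
stand 132 [[193.9, 368.3], [275.7, 373.0], [198.3, 352.4], [279.3, 357.0]]
stand 88.5 [[196.2, 435.6], [276.5, 440.5], [200.5, 419.2], [279.9, 424.0]]
```

Call:
jog_arm(targets=[{"offset":[0,0.012,0],"yaw":0},{"offset":[0,0.03,0],"yaw":0},{"offset":[0,0.048,0],"yaw":0},{"offset":[0,0.064,0],"yaw":0},{"offset":[0,0.076,0],"yaw":0},{"offset":[0,0.083,0],"yaw":0},{"offset":[0,0.085,0],"yaw":0},{"offset":[0,0.085,0],"yaw":0}])

```text
time_s: 3.63
eef_pos: [500.1, 93.9, 115.1]
ee_rot: [0.556, -0.556, 0.436, -0.438]
force: [0.9, -0.2, -0.0]
grip_width: 0.992
```

Call:
jog_arm(targets=[{"offset":[0,0,0],"yaw":0},{"offset":[0,0,0],"yaw":0},{"offset":[0,0,0],"yaw":0},{"offset":[0,0,0],"yaw":0},{"offset":[0,0,0],"yaw":0},{"offset":[0,0,0],"yaw":0},{"offset":[0,0,0],"yaw":0},{"offset":[0,0,0],"yaw":0}], fingers=0.0, grip_force=50)

```text
time_s: 4.3
eef_pos: [499.8, 95.5, 115.3]
ee_rot: [0.557, -0.555, 0.437, -0.437]
force: [-1.0, 9.7, 4.9]
grip_width: 0.184
```

```bash
python3 go.py 499.5 95 114 -1.331;python3 - <<'E'
from h import *
d=ctrl.capture("side")
crop(d["img"],270,130,370,240,5,"pics/e2.png")
E
```

```text
t 4.3 pos [499.8  95.5 115.3] ang -1.3323 ydir [ 0.0022  0.0026 -1.    ] F [-0.97  9.71  4.89] grip 0.184
offset [ 0.0005  0.0013 -0.0004] yaw -0.0013
```

View pics/e2.png

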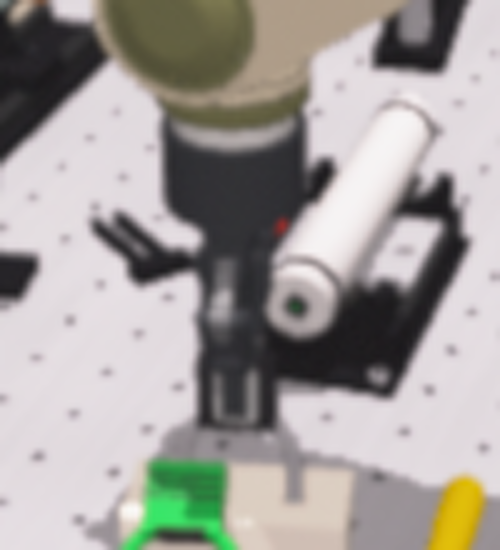

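Call:
jog_arm(targets=[{"offset":[-0.001,0,0],"yaw":0},{"offset":[-0.002,0,0],"yaw":0},{"offset":[-0.002,0,0],"yaw":0}], grip_force=70)

```text
time_s: 4.6
eef_pos: [499.4, 97.5, 115.6]
ee_rot: [0.557, -0.555, 0.437, -0.437]
force: [-0.2, 0.2, 3.7]
grip_width: 0.176
```

Call:
jog_arm(targets=[{"offset":[0,-0.004,0],"yaw":0},{"offset":[0,-0.011,0],"yaw":0},{"offset":[0,-0.019,0],"yaw":0},{"offset":[0,-0.027,0],"yaw":0},{"offset":[0,-0.035,0],"yaw":0},{"offset":[0,-0.045,0],"yaw":0},{"offset":[0,-0.06,0],"yaw":0},{"offset":[0,-0.08,0],"yaw":0},{"offset":[0,-0.1,0],"yaw":0},{"offset":[0,-0.12,0],"yaw":0},{"offset":[0,-0.132,0],"yaw":0},{"offset":[0,-0.135,0],"yaw":0}])

```text
time_s: 5.6
eef_pos: [499.7, 97.2, 253.5]
ee_rot: [0.558, -0.554, 0.435, -0.438]
force: [0.6, 0.0, -3.6]
grip_width: 0.177
```

```bash
python3 go.py 528.9 -198 235 -1.531;python3 - <<'E'
from h import *
d=ctrl.capture("side")
crop(d["img"],240,90,390,250,4,"pics/g2.png")
E
```

```text
t 5.6 pos [499.7  97.2 253.5] ang -1.3319 ydir [ 0.007   0.0021 -1.    ] F [ 0.57  0.   -3.62] grip 0.177
offset [ 0.2938  0.0181 -0.0416] yaw 0.1991
```

View pics/g2.png

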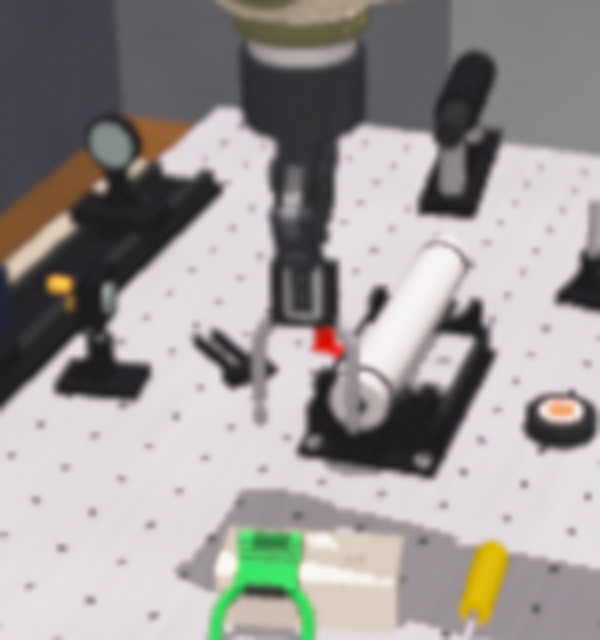

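Call:
jog_arm(targets=[{"offset":[0.01,0,-0.001],"yaw":0.01},{"offset":[0.035,0,-0.005],"yaw":0.025},{"offset":[0.065,0,-0.009],"yaw":0.045},{"offset":[0.095,0,-0.013],"yaw":0.065},{"offset":[0.125,0,-0.018],"yaw":0.085},{"offset":[0.155,0,-0.022],"yaw":0.105},{"offset":[0.185,0,-0.026],"yaw":0.125},{"offset":[0.215,0,-0.03],"yaw":0.145},{"offset":[0.245,0,-0.035],"yaw":0.165},{"offset":[0.27,0.004,-0.039],"yaw":0.185},{"offset":[0.287,0.008,-0.041],"yaw":0.199},{"offset":[0.293,0.01,-0.042],"yaw":0.199}])

```text
time_s: 6.65
eef_pos: [527.4, -199.9, 240.3]
ee_rot: [0.511, -0.507, 0.491, -0.491]
force: [-0.5, 0.7, -3.4]
grip_width: 0.177
```

Call:
jog_arm(targets=[{"offset":[0,0,0],"yaw":0},{"offset":[0,0,0],"yaw":0},{"offset":[0,0,0],"yaw":0}])

```text
time_s: 6.9
eef_pos: [527.4, -198.8, 240.2]
ee_rot: [0.511, -0.508, 0.491, -0.49]
force: [0.5, -0.2, -3.9]
grip_width: 0.175
```

```bash
python3 go.py 528.9 -198 211 -1.531;python3 - <<'E'
from h import *
import pickle
d=ctrl.capture("side");c=ctrl.capture("top"); print(ctrl.sense()["time_s"])
pickle.dump((c,d),open("c1.pkl","wb"))
crop(d["img"],295,100,375,200,6,"pics/g3.png"); crop(c["img"],345,170,455,250,7,"pics/g4.png")
E
```

```text
t 6.9 pos [ 527.4 -198.8  240.2] ang -1.5332 ydir [ 0.0031  0.0036 -1.    ] F [ 0.5  -0.17 -3.87] grip 0.175
offset [-0.0007  0.0292  0.0015] yaw -0.0022
7.0
```

View pics/g3.png

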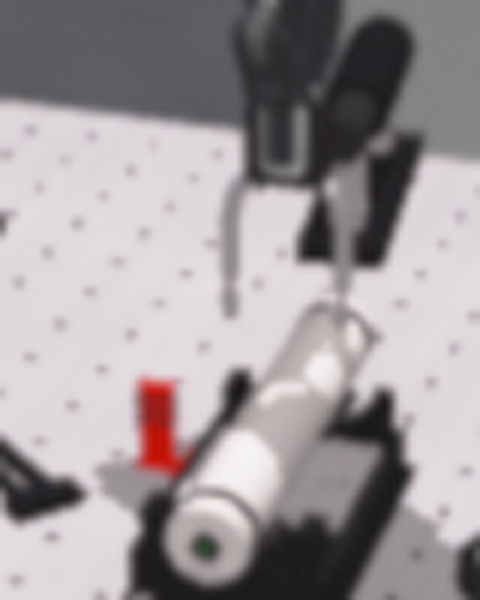

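View pics/g4.png

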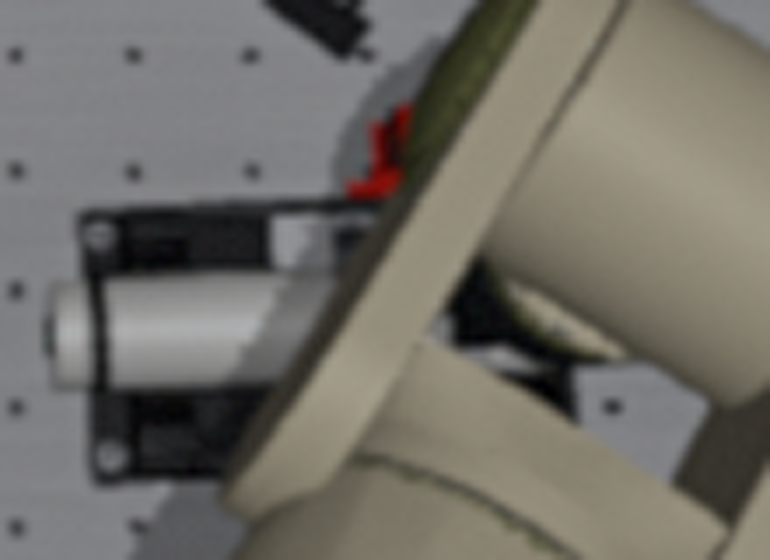

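```bash
cat > ov.py <<'E'
from h import *
import pickle
def ub(s,dz=0,k=105.6):
    M=R.from_quat(s["ee_rot"][[1,2,3,0]]).as_matrix(); f=lambda P: np.array(P)@M.T+s["eef_pos"]
    L=[]
    for sg in(-1,1):
        for e in(-5,5): L.append(f([(0,k-40,sg*31+e+dz),(0,k-3,sg*31+e+dz)]))
        L.append(f([(0,k,sg*31+2.8+dz),(0,k,sg*31-2.8+dz)]))
        L.append(f([(0,k-40,sg*31+dz),(0,k,sg*31+dz)]))
    return L
E
python3 - <<'E'
from ov import *
c,d=pickle.load(open("c1.pkl","rb")); s=ctrl.sense()
L=[(proj(d,l),(0,0,255)) for l in ub(s)]
p=pickle.load(open("fit.pkl","rb"))[0]
# head outline: horizontal extreme via cylinder silhouettes
for t in np.linspace(0,2*np.pi,40):
    pass
cyl=lambda y: pose2(*p[:3],[(22.25*np.cos(t),y,70+22.25*np.sin(t)) for t in np.linspace(0,6.28,40)])
L+=[(proj(d,cyl(118)),(255,0,0)),(proj(d,cyl(-142)),(255,0,0))]
tc=lambda z:pose2(*p[:3],[(64,p[3]-4,z),(86,p[3]-4,z),(86,p[3]-12,z),(64,p[3]-12,z),(64,p[3]-4,z)])
L+=[(proj(d,tc(82)),(255,0,255)),(proj(d,tc(38)),(255,0,255))]
crop(d["img"],295,100,375,200,6,"pics/g5.png",L)
E
```

```text
(no output)
```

View pics/g5.png

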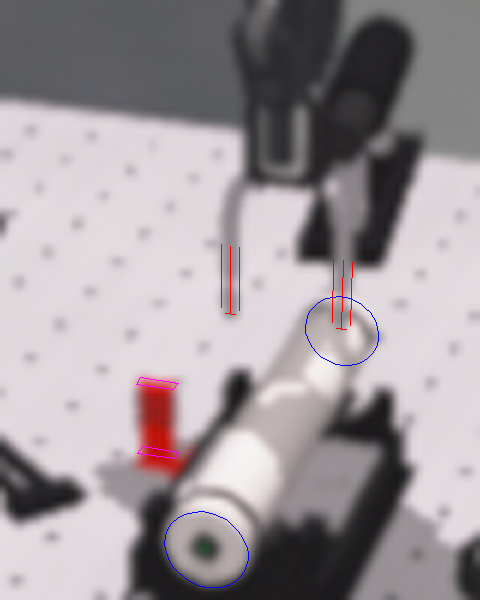

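Call:
jog_arm(targets=[{"offset":[-0.0007,0.005,0.0015],"yaw":-0.002},{"offset":[-0.0007,0.012,0.0015],"yaw":-0.002},{"offset":[-0.0007,0.02,0.0015],"yaw":-0.002},{"offset":[-0.0007,0.027,0.0015],"yaw":-0.002},{"offset":[-0.0007,0.033,0.0015],"yaw":-0.002},{"offset":[-0.0007,0.036,0.0015],"yaw":-0.002},{"offset":[-0.0007,0.036,0.0015],"yaw":-0.002}])

```text
time_s: 7.58
eef_pos: [528.9, -197.8, 203.6]
ee_rot: [0.511, -0.508, 0.49, -0.49]
force: [-0.1, -0.3, -4.0]
grip_width: 0.175
```

```bash
python3 go.py 528.9 -198 160 -1.531;python3 - <<'E'
from ov import *
d=ctrl.capture("side"); s=ctrl.sense()
L=[(proj(d,l),(0,0,255)) for l in ub(s)]
crop(d["img"],295,110,375,200,6,"pics/h1.png"); crop(d["img"],295,110,375,200,6,"pics/h2.png",L)
I=[cv2.imread(f"pics/h{i}.png")[:,:390] for i in(1,2)]; cv2.imwrite("pics/h3.png",np.hstack(I))
E
```

```text
t 7.58 pos [ 528.9 -197.8  203.6] ang -1.531 ydir [ 0.0024  0.0039 -1.    ] F [-0.06 -0.3  -3.99] grip 0.175
offset [ 0.0003  0.0436 -0.0001] yaw 0.0
```

View pics/h3.png

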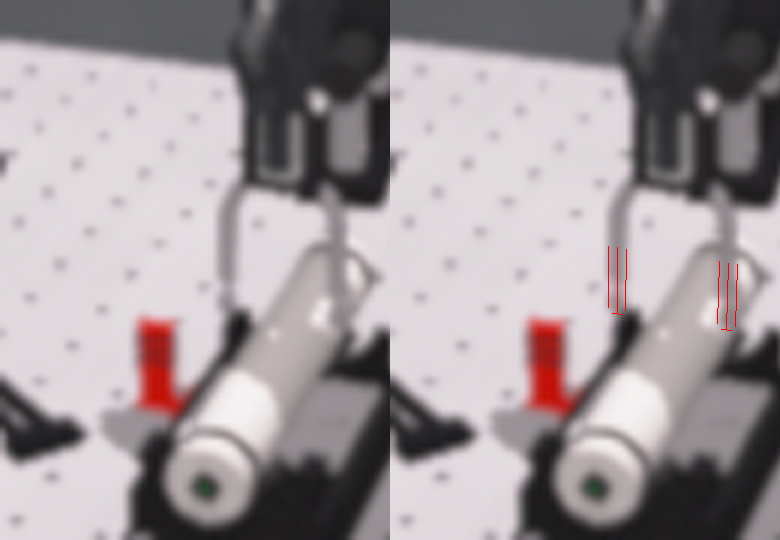

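Call:
jog_arm(targets=[{"offset":[0.0006,0.003,-0.0002],"yaw":0},{"offset":[0.0006,0.008,-0.0002],"yaw":0},{"offset":[0.0006,0.013,-0.0002],"yaw":0},{"offset":[0.0006,0.018,-0.0002],"yaw":0},{"offset":[0.0006,0.021,-0.0002],"yaw":0},{"offset":[0.0006,0.022,-0.0002],"yaw":0}])

```text
time_s: 8.13
eef_pos: [528.8, -198.3, 181.5]
ee_rot: [0.511, -0.508, 0.49, -0.49]
force: [-0.3, -0.0, -4.0]
grip_width: 0.18
```

Call:
jog_arm(targets=[{"offset":[0,0.003,0],"yaw":0},{"offset":[0,0.008,0],"yaw":0},{"offset":[0,0.013,0],"yaw":0},{"offset":[0,0.018,0],"yaw":0},{"offset":[0,0.021,0],"yaw":0},{"offset":[0,0.022,0],"yaw":0}])

```text
time_s: 8.63
eef_pos: [528.6, -198.1, 158.7]
ee_rot: [0.511, -0.508, 0.491, -0.489]
force: [-0.2, -1.0, -3.7]
grip_width: 0.177
```

```bash
python3 go.py 528.9 -198 145 -1.531;python3 - <<'E'
from ov import *
d=ctrl.capture("side"); s=ctrl.sense()
crop(d["img"],295,110,375,200,6,"pics/i1.png")
E
```

```text
t 8.63 pos [ 528.6 -198.1  158.7] ang -1.531 ydir [ 0.0014  0.0045 -1.    ] F [-0.16 -1.03 -3.68] grip 0.177
offset [-0.0001  0.0137  0.0003] yaw -0.0
```

View pics/i1.png

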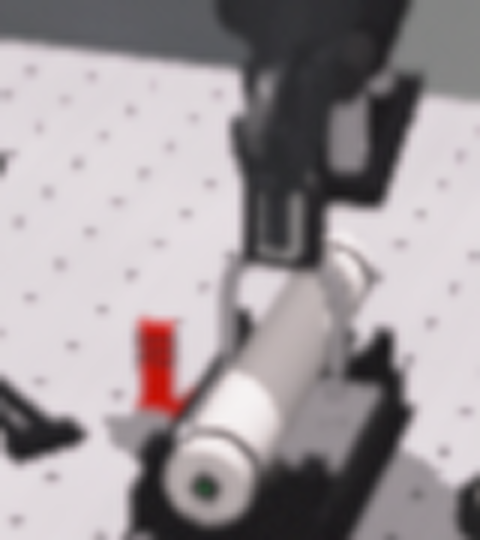

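Call:
jog_arm(targets=[{"offset":[0.0004,0.003,0.0002],"yaw":0},{"offset":[0.0004,0.006,0.0002],"yaw":0},{"offset":[0.0004,0.009,0.0002],"yaw":0},{"offset":[0.0004,0.011,0.0002],"yaw":0},{"offset":[0.0004,0.012,0.0002],"yaw":0},{"offset":[0.0004,0.012,0.0002],"yaw":0}])

```text
time_s: 9.18
eef_pos: [528.8, -198.5, 146.7]
ee_rot: [0.511, -0.508, 0.491, -0.489]
force: [0.2, -0.0, -3.9]
grip_width: 0.175
```

Call:
jog_arm(targets=[{"offset":[0,0.001,0],"yaw":0},{"offset":[0,0.002,0],"yaw":0},{"offset":[0,0.003,0],"yaw":0},{"offset":[0,0.003,0],"yaw":0}])

```text
time_s: 9.52
eef_pos: [528.8, -198.4, 143.5]
ee_rot: [0.511, -0.508, 0.491, -0.489]
force: [-0.4, 0.3, -4.5]
grip_width: 0.178
```

Call:
jog_arm(targets=[{"offset":[0,0.001,0],"yaw":0},{"offset":[0,0.002,0],"yaw":0},{"offset":[0,0.003,0],"yaw":0},{"offset":[0,0.003,0],"yaw":0}])

```text
time_s: 9.85
eef_pos: [528.7, -198.4, 140.3]
ee_rot: [0.511, -0.508, 0.491, -0.489]
force: [0.4, -0.5, -3.9]
grip_width: 0.175
```

Call:
jog_arm(targets=[{"offset":[0,0.001,0],"yaw":0},{"offset":[0,0.002,0],"yaw":0},{"offset":[0,0.004,0],"yaw":0},{"offset":[0,0.005,0],"yaw":0},{"offset":[0,0.005,0],"yaw":0}])

```text
time_s: 10.27
eef_pos: [528.7, -198.4, 135.0]
ee_rot: [0.511, -0.508, 0.491, -0.489]
force: [-0.5, -0.3, -3.6]
grip_width: 0.178
```

Call:
jog_arm(targets=[{"offset":[0,0.001,0],"yaw":0},{"offset":[0,0.002,0],"yaw":0},{"offset":[0,0.004,0],"yaw":0},{"offset":[0,0.005,0],"yaw":0},{"offset":[0,0.005,0],"yaw":0}])

```text
time_s: 10.68
eef_pos: [528.7, -198.4, 129.7]
ee_rot: [0.511, -0.508, 0.491, -0.489]
force: [-0.1, 0.2, -4.1]
grip_width: 0.176
```

Call:
jog_arm(targets=[{"offset":[0,0.001,0],"yaw":0},{"offset":[0,0.002,0],"yaw":0},{"offset":[0,0.004,0],"yaw":0},{"offset":[0,0.005,0],"yaw":0},{"offset":[0,0.005,0],"yaw":0}])

```text
time_s: 11.1
eef_pos: [528.5, -198.3, 124.4]
ee_rot: [0.511, -0.508, 0.491, -0.489]
force: [-0.2, -0.6, -4.2]
grip_width: 0.179
```

```bash
python3 go.py 528.9 -198 119.6 -1.531;python3 - <<'E'
from ov import *
d=ctrl.capture("side"); s=ctrl.sense()
crop(d["img"],295,110,375,200,6,"pics/j1.png")
E
```

```text
t 11.1 pos [ 528.5 -198.3  124.4] ang -1.531 ydir [ 1.0e-04  5.2e-03 -1.0e+00] F [-0.17 -0.64 -4.22] grip 0.179
offset [-0.0003  0.0048  0.0004] yaw -0.0
```

View pics/j1.png

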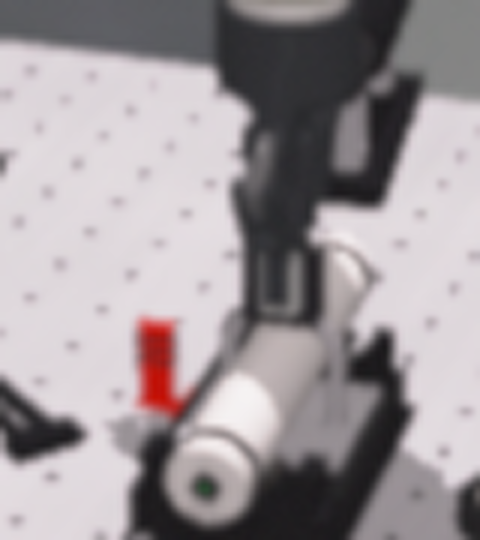

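Call:
jog_arm(targets=[{"offset":[0,0.001,0],"yaw":0},{"offset":[0,0.002,0],"yaw":0},{"offset":[0,0.003,0],"yaw":0},{"offset":[0,0.003,0],"yaw":0}])

```text
time_s: 11.48
eef_pos: [528.6, -198.3, 121.3]
ee_rot: [0.511, -0.509, 0.491, -0.489]
force: [0.3, -0.2, -2.9]
grip_width: 0.175
```

Call:
jog_arm(targets=[{"offset":[0,0.0005,0],"yaw":0},{"offset":[0,0.001,0],"yaw":0},{"offset":[0,0.001,0],"yaw":0}])

```text
time_s: 11.73
eef_pos: [528.6, -198.3, 120.3]
ee_rot: [0.511, -0.508, 0.491, -0.489]
force: [-0.5, 0.5, -3.9]
grip_width: 0.174
```

Call:
jog_arm(targets=[{"offset":[0,0.0005,0],"yaw":0},{"offset":[0,0.001,0],"yaw":0},{"offset":[0,0.001,0],"yaw":0}])

```text
time_s: 11.98
eef_pos: [528.6, -198.4, 119.5]
ee_rot: [0.511, -0.509, 0.491, -0.489]
force: [-0.2, -0.4, -1.2]
grip_width: 0.179
```

Call:
jog_arm(targets=[{"offset":[0,0.0003,0],"yaw":0},{"offset":[0,0.0007,0],"yaw":0},{"offset":[0,0.0007,0],"yaw":0}])

```text
time_s: 12.23
eef_pos: [528.7, -198.4, 119.0]
ee_rot: [0.511, -0.509, 0.491, -0.489]
force: [-1.0, -0.1, 1.1]
grip_width: 0.179
```

Call:
jog_arm(targets=[{"offset":[0,-0.0003,0],"yaw":0},{"offset":[0,-0.0003,0],"yaw":0},{"offset":[0,-0.0003,0],"yaw":0},{"offset":[0,-0.0003,0],"yaw":0}], fingers=0.05)

```text
time_s: 12.57
eef_pos: [528.8, -198.5, 119.4]
ee_rot: [0.511, -0.509, 0.491, -0.489]
force: [-0.2, -0.3, -0.1]
grip_width: 0.586
```

```bash
python3 go.py 528.6 -198.4 190 -1.531;python3 - <<'E'
from ov import *
d=ctrl.capture("side")
crop(d["img"],295,110,375,200,6,"pics/k1.png")
E
```

```text
t 12.57 pos [ 528.8 -198.5  119.4] ang -1.5309 ydir [ 8.0e-04  4.6e-03 -1.0e+00] F [-0.19 -0.29 -0.08] grip 0.586
offset [-0.0004 -0.0706 -0.0001] yaw 0.0001
```

View pics/k1.png

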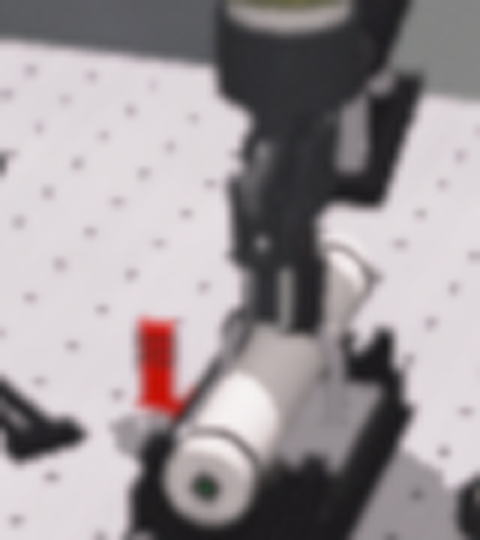

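Call:
jog_arm(targets=[{"offset":[0,-0.006,0],"yaw":0},{"offset":[0,-0.018,0],"yaw":0},{"offset":[0,-0.034,0],"yaw":0},{"offset":[0,-0.052,0],"yaw":0},{"offset":[0,-0.068,0],"yaw":0},{"offset":[0.004,-0.074,0.008],"yaw":0},{"offset":[0.014,-0.075,0.026],"yaw":0},{"offset":[0.025,-0.075,0.046],"yaw":0},{"offset":[0.035,-0.075,0.064],"yaw":0},{"offset":[0.041,-0.075,0.074],"yaw":0},{"offset":[0.041,-0.075,0.076],"yaw":0},{"offset":[0.041,-0.075,0.076],"yaw":0}])

```text
time_s: 13.62
eef_pos: [606.3, -236.6, 194.1]
ee_rot: [0.511, -0.509, 0.491, -0.489]
force: [-0.5, -0.7, 0.1]
grip_width: 0.587
```

Call:
jog_arm(targets=[{"offset":[0,0,0],"yaw":0},{"offset":[0,0,0],"yaw":0},{"offset":[0,0,0],"yaw":0},{"offset":[0,0,0],"yaw":0},{"offset":[0,0,0],"yaw":0}], fingers=0.0)

```text
time_s: 14.03
eef_pos: [606.1, -236.5, 194.3]
ee_rot: [0.511, -0.509, 0.491, -0.489]
force: [-0.4, 0.0, 0.8]
grip_width: 0.001
```

```bash
python3 go.py 606 -236 82 -1.531;python3 - <<'E'
from ov import *
d=ctrl.capture("side");c=ctrl.capture("top")
crop(d["img"],285,100,375,200,6,"pics/l1.png");crop(c["img"],345,170,455,250,7,"pics/l2.png")
E
```

```text
t 14.03 pos [ 606.1 -236.5  194.3] ang -1.5308 ydir [ 6.0e-04  4.7e-03 -1.0e+00] F [-0.4   0.01  0.79] grip 0.001
offset [-0.      0.1123 -0.0002] yaw 0.0002
```

View pics/l1.png

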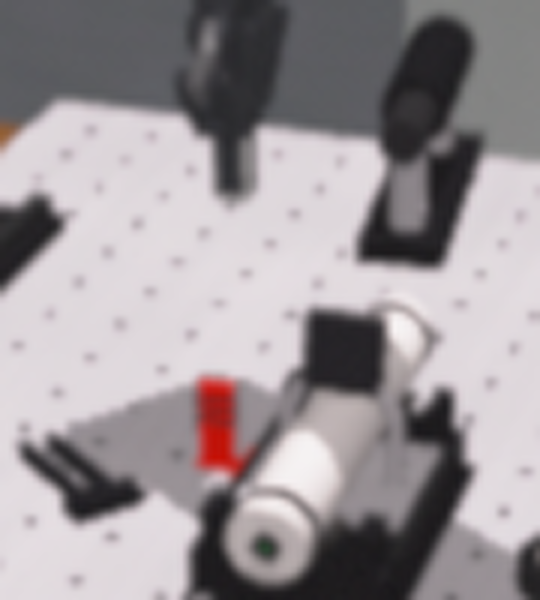

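View pics/l2.png

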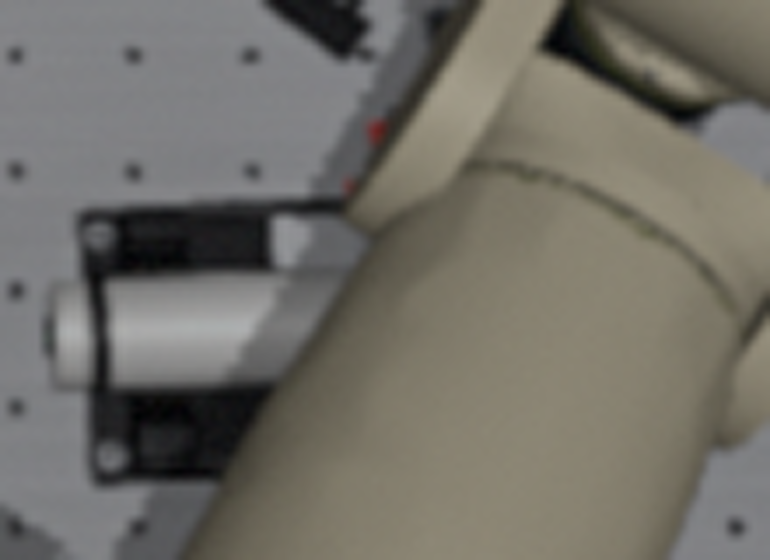

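Call:
jog_arm(targets=[{"offset":[0,0.008,0],"yaw":0},{"offset":[0,0.025,0],"yaw":0},{"offset":[0,0.042,0],"yaw":0},{"offset":[0,0.06,0],"yaw":0},{"offset":[0,0.077,0],"yaw":0},{"offset":[0,0.092,0],"yaw":0},{"offset":[0,0.103,0],"yaw":0},{"offset":[0,0.109,0],"yaw":0},{"offset":[0,0.112,0],"yaw":0},{"offset":[0,0.112,0],"yaw":0}])

```text
time_s: 14.97
eef_pos: [606.2, -236.0, 82.0]
ee_rot: [0.511, -0.509, 0.491, -0.489]
force: [1.2, 0.3, -0.4]
grip_width: 0.004
```

```bash
python3 go.py 606 -220 82 -1.531;python3 - <<'E'
from ov import *
d=ctrl.capture("side");c=ctrl.capture("top")
crop(d["img"],285,110,375,200,7,"pics/m1.png")
E
```

```text
t 14.97 pos [ 606.2 -236.    82. ] ang -1.5309 ydir [ 3.e-04  5.e-03 -1.e+00] F [ 1.19  0.29 -0.45] grip 0.004
offset [-0.016   0.      0.0004] yaw 0.0001
```

View pics/m1.png

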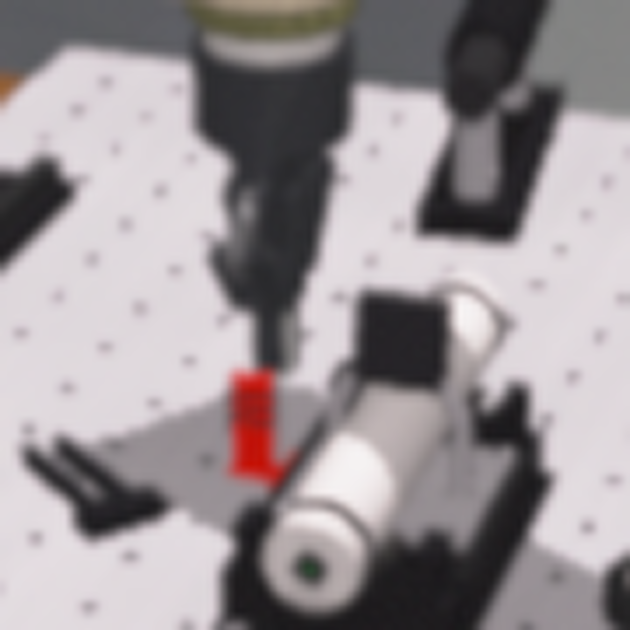

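Call:
jog_arm(targets=[{"offset":[-0.0015,0,0],"yaw":0},{"offset":[-0.003,0,0],"yaw":0},{"offset":[-0.0045,0,0],"yaw":0},{"offset":[-0.006,0,0],"yaw":0},{"offset":[-0.0075,0,0],"yaw":0},{"offset":[-0.009,0,0],"yaw":0},{"offset":[-0.0105,0,0],"yaw":0},{"offset":[-0.012,0,0],"yaw":0},{"offset":[-0.012,0,0],"yaw":0}])

```text
time_s: 15.82
eef_pos: [606.1, -223.9, 83.0]
ee_rot: [0.511, -0.509, 0.49, -0.489]
force: [-0.5, -0.9, -0.3]
grip_width: 0.0
```

Call:
jog_arm(targets=[{"offset":[-0.001,0,0],"yaw":0},{"offset":[-0.002,0,0],"yaw":0},{"offset":[-0.003,0,0],"yaw":0},{"offset":[-0.004,0,0],"yaw":0},{"offset":[-0.004,0,0],"yaw":0}])

```text
time_s: 16.23
eef_pos: [606.0, -219.8, 83.1]
ee_rot: [0.511, -0.509, 0.49, -0.489]
force: [-0.2, -0.2, -0.5]
grip_width: -0.002
```

Call:
jog_arm(targets=[{"offset":[-0.001,0,0],"yaw":0},{"offset":[-0.002,0,0],"yaw":0},{"offset":[-0.003,0,0],"yaw":0},{"offset":[-0.004,0,0],"yaw":0},{"offset":[-0.004,0,0],"yaw":0}])

```text
time_s: 16.65
eef_pos: [605.8, -215.7, 83.1]
ee_rot: [0.511, -0.509, 0.49, -0.489]
force: [-0.5, -2.8, -1.4]
grip_width: 0.001
```

Call:
jog_arm(targets=[{"offset":[-0.001,0,0],"yaw":0},{"offset":[-0.002,0,0],"yaw":0},{"offset":[-0.003,0,0],"yaw":0},{"offset":[-0.004,0,0],"yaw":0},{"offset":[-0.005,0,0],"yaw":0},{"offset":[-0.005,0,0],"yaw":0}])

```text
time_s: 17.15
eef_pos: [605.5, -210.5, 83.1]
ee_rot: [0.511, -0.509, 0.49, -0.489]
force: [-0.1, -2.5, -0.7]
grip_width: 0.002
```

Call:
jog_arm(targets=[{"offset":[-0.001,0,0],"yaw":0},{"offset":[-0.002,0,0],"yaw":0},{"offset":[-0.003,0,0],"yaw":0},{"offset":[-0.004,0,0],"yaw":0},{"offset":[-0.005,0,0],"yaw":0},{"offset":[-0.005,0,0],"yaw":0}])

```text
time_s: 17.65
eef_pos: [605.3, -205.2, 83.1]
ee_rot: [0.511, -0.509, 0.49, -0.489]
force: [-1.2, -2.1, -0.3]
grip_width: 0.003
```

```bash
python3 go.py 606 -196 83 -1.531;python3 - <<'E'
from ov import *
d=ctrl.capture("side");c=ctrl.capture("top")
crop(d["img"],285,110,375,200,7,"pics/n1.png")
E
```

```text
t 17.65 pos [ 605.3 -205.2   83.1] ang -1.5301 ydir [ 0.0012  0.0044 -1.    ] F [-1.18 -2.1  -0.26] grip 0.003
offset [-0.0092  0.0001  0.0011] yaw 0.0009
```

View pics/n1.png

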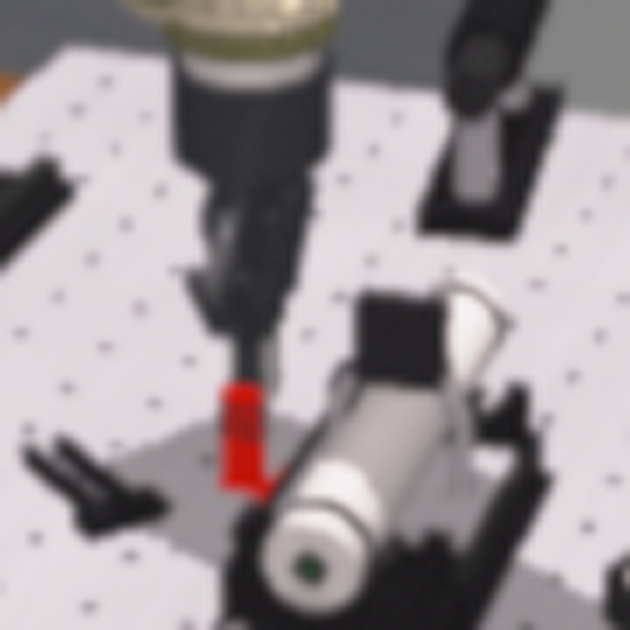

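Tab has travelled about 11 mm smoothly. I'm continuing in smaller steps.

Call:
jog_arm(targets=[{"offset":[-0.001,0,0.0002],"yaw":0},{"offset":[-0.002,0,0.0004],"yaw":0},{"offset":[-0.003,0,0.0005],"yaw":0},{"offset":[-0.003,0,0.0005],"yaw":0}])

```text
time_s: 18.08
eef_pos: [605.4, -202.2, 83.1]
ee_rot: [0.511, -0.509, 0.491, -0.489]
force: [-2.6, -3.0, -0.0]
grip_width: 0.001
```

Call:
jog_arm(targets=[{"offset":[-0.001,0,0.0002],"yaw":0},{"offset":[-0.002,0,0.0002],"yaw":0},{"offset":[-0.003,0,0.0002],"yaw":0},{"offset":[-0.003,0,0.0002],"yaw":0}])

```text
time_s: 18.42
eef_pos: [605.3, -200.0, 83.1]
ee_rot: [0.511, -0.509, 0.49, -0.489]
force: [-2.5, -7.5, -0.4]
grip_width: -0.0
```

Call:
jog_arm(targets=[{"offset":[-0.001,0,0.0002],"yaw":0},{"offset":[-0.002,0,0.0002],"yaw":0},{"offset":[-0.003,0,0.0002],"yaw":0},{"offset":[-0.003,0,0.0002],"yaw":0}])

```text
time_s: 18.75
eef_pos: [605.2, -199.1, 83.2]
ee_rot: [-0.51, 0.51, -0.489, 0.49]
force: [-2.8, -14.0, -3.7]
grip_width: -0.005
```

Call:
jog_arm(targets=[{"offset":[-0.001,0,0.0002],"yaw":0},{"offset":[-0.002,0,0.0002],"yaw":0},{"offset":[-0.002,0,0.0002],"yaw":0}])

```text
time_s: 19.0
eef_pos: [605.2, -199.0, 83.2]
ee_rot: [-0.509, 0.511, -0.489, 0.491]
force: [-1.4, -12.3, -3.1]
grip_width: -0.003
```

Call:
jog_arm(targets=[{"offset":[-0.001,0,0],"yaw":0},{"offset":[-0.002,0,0],"yaw":0},{"offset":[-0.003,0,0],"yaw":0},{"offset":[-0.004,0,0],"yaw":0},{"offset":[-0.004,0,0],"yaw":0}])

```text
time_s: 19.42
eef_pos: [605.2, -198.8, 83.4]
ee_rot: [-0.507, 0.512, -0.487, 0.494]
force: [-1.1, -21.7, -5.7]
grip_width: -0.005
```

```bash
python3 go.py 606 -196 83 -1.531;python3 - <<'E'
from ov import *
d=ctrl.capture("side"); d0=pickle.load(open("c1.pkl","rb"))[1]
p=pickle.load(open("fit.pkl","rb"))[0]
for k,n in((d0,"o1"),(d,"o2")):
    L=[]
    for t in (0,20):
        b=p[3]-8+t
        L.append((proj(d,pose2(*p[:3],[(64,b+4,50),(86,b+4,50),(86,b+4,82),(64,b+4,82),(64,b+4,50)])),(255,0,0) if t else (0,255,0)))
    crop(k["img"],300,130,345,190,9,f"pics/{n}.png",L)
cv2.imwrite("pics/o3.png",np.hstack([cv2.imread(f"pics/o{i}.png")[:,:400] for i in(1,2)]))
from scipy import ndimage
for k in(d0,d):
    im=k["img"].astype(float); m=np.clip((im[...,0]-1.5*im[...,1])/150,0,1); m[:,:300]=0;m[:,345:]=0;m[:130]=0;m[190:]=0
    g=np.argwhere(m>.4); print(g.min(0),g.max(0),ndimage.center_of_mass(m))
    r=m[:,318:324].mean(1); print([(i,round(r[i],2)) for i in range(158,182)])
print([proj(d,pose2(*p[:3],[(75,p[3]-8+t+4,82)])).round(1).tolist() for t in(0,15,18,20)])
E
```

```text
t 19.42 pos [ 605.2 -198.8   83.4] ang -1.5316 ydir [ 0.0026 -0.0114 -0.9999] F [ -1.15 -21.72  -5.67] grip -0.005
offset [-0.0028  0.0004  0.0009] yaw -0.0006
[164 319] [178 325] (np.float64(171.42466965223642), np.float64(320.9831923480954))
[(158, np.float64(0.0)), (159, np.float64(0.0)), (160, np.float64(0.0)), (161, np.float64(0.0)), (162, np.float64(0.0)), (163, np.float64(0.08)), (164, np.float64(0.58)), (165, np.float64(0.7)), (166, np.float64(0.54)), (167, np.float64(0.56)), (168, np.float64(0.49)), (169, np.float64(0.52)), (170, np.float64(0.54)), (171, np.float64(0.68)), (172, np.float64(0.73)), (173, np.float64(0.73)), (174, np.float64(0.74)), (175, np.float64(0.77)), (176, np.float64(0.85)), (177, np.float64(0.71)), (178, np.float64(0.22)), (179, np.float64(0.02)), (180, np.float64(0.0)), (181, np.float64(0.0))]
[166 316] [181 323] (np.float64(173.68293249141053), np.float64(318.98778902405064))
[(158, np.float64(0.0)), (159, np.float64(0.0)), (160, np.float64(0.0)), (161, np.float64(0.0)), (162, np.float64(0.0)), (163, np.float64(0.0)), (164, np.float64(0.0)), (165, np.float64(0.2)), (166, np.float64(0.56)), (167, np.float64(0.61)), (168, np.float64(0.56)), (169, np.float64(0.41)), (170, np.float64(0.44)), (171, np.float64(0.42)), (172, np.float64(0.41)), (173, np.float64(0.49)), (174, np.float64(0.58)), (175, np.float64(0.62)), (176, np.float64(0.64)), (177, np.float64(0.66)), (178, np.float64(0.7)), (179, np.float64(0.84)), (180, np.float64(0.74)), (181, np.float64(0.29))]
[[[320.3, 164.0]], [[318.9, 166.0]], [[318.6, 166.4]], [[318.4, 166.7]]]
```

View pics/o3.png

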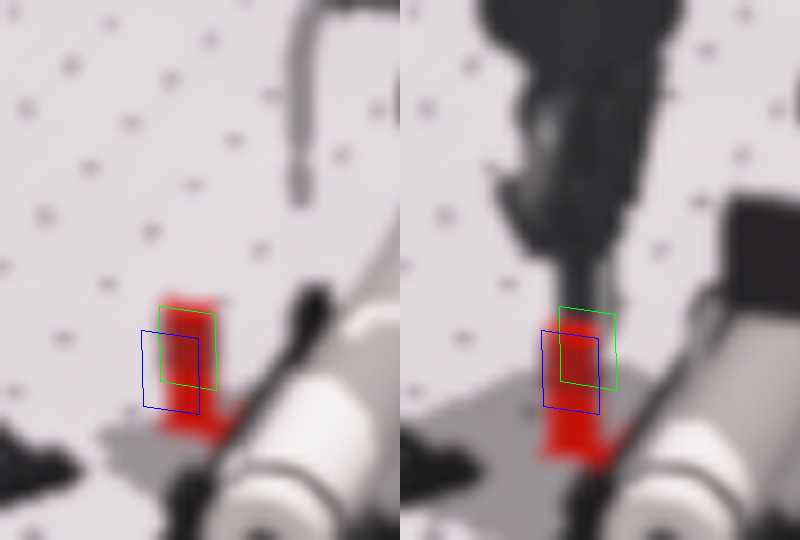

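```bash
python3 - <<'E'
from ov import *
d=ctrl.capture("side")
crop(d["img"],285,110,375,200,7,"pics/q1.png")
a=cv2.imread("pics/m1.png").astype(np.float32); n=cv2.imread("pics/n1.png").astype(np.float32); b=cv2.imread("pics/q1.png").astype(np.float32)
for nm,y0,y1,x0,x1 in(("block",285,390,345,450),("headend",480,610,255,375),("puckfixed",420,540,20,170),("tab",365,485,225,290)):
    for k,img in(("n",n),("q",b)):
        best=[]
        for ch in (0,1,2):
            t=a[y0:y1,x0:x1,ch]; w=img[y0-30:y1+45,x0-40:x1+30,ch]
            r=cv2.matchTemplate(w,t,cv2.TM_CCOEFF_NORMED); i=np.unravel_index(r.argmax(),r.shape); best.append((i[1]-40,i[0]-30,round(float(r.max()),3)))
        print(nm,k,best)
p=pickle.load(open("fit.pkl","rb"))[0]
for z in(60,82): print([(7*(proj(d,pose2(*p[:3],[(75,p[3]-4+t,z)]))-proj(d,pose2(*p[:3],[(75,p[3]-4,z)])))).round(1).tolist() for t in(10,17,20)])
print((7*(proj(d,[[528.7,-198,120]])-proj(d,[[528.7,-198,121.5]]))))
E
```

```text
block n [(np.int64(-2), np.int64(0), 0.991), (np.int64(-2), np.int64(0), 0.991), (np.int64(-2), np.int64(0), 0.991)]
block q [(np.int64(-1), np.int64(0), 0.989), (np.int64(-1), np.int64(0), 0.989), (np.int64(-1), np.int64(0), 0.989)]
headend n [(np.int64(0), np.int64(1), 0.98), (np.int64(0), np.int64(0), 0.983), (np.int64(0), np.int64(0), 0.995)]
headend q [(np.int64(0), np.int64(1), 0.972), (np.int64(0), np.int64(1), 0.975), (np.int64(0), np.int64(1), 0.991)]Traceback (most recent call last):
  File "<stdin>", line 10, in <module>
cv2.error: OpenCV(4.12.0) /io/opencv/modules/imgproc/src/templmatch.cpp:1179: error: (-215:Assertion failed) _img.size().height <= _templ.size().height && _img.size().width <= _templ.size().width in function 'matchTemplate'
```

```bash
python3 - <<'E'
from ov import *
d=ctrl.capture("side"); print(ctrl.sense()["force"],ctrl.sense()["eef_pos"])
crop(d["img"],285,110,375,200,7,"pics/q1.png")
a=cv2.imread("pics/m1.png").astype(np.float32); n=cv2.imread("pics/n1.png").astype(np.float32); b=cv2.imread("pics/q1.png").astype(np.float32)
for nm,y0,y1,x0,x1 in(("block",285,390,345,450),("headend",480,600,255,375),("fork",420,540,50,170),("tab",365,485,225,290),("tabmid",400,480,232,262)):
    for k,img in(("n",n),("q",b)):
        best=[]
        for ch in (0,1,2):
            t=a[y0:y1,x0:x1,ch]; w=img[y0-30:y1+28,x0-40:x1+30,ch]
            r=cv2.matchTemplate(w,t,cv2.TM_CCOEFF_NORMED); i=np.unravel_index(r.argmax(),r.shape); best.append((int(i[1]-40),int(i[0]-30),round(float(r.max()),3)))
        print(nm,k,best)
p=pickle.load(open("fit.pkl","rb"))[0]
for z in(60,82): print([(7*(proj(d,pose2(*p[:3],[(75,p[3]-4+t,z)]))-proj(d,pose2(*p[:3],[(75,p[3]-4,z)])))).round(1).tolist() for t in(10,17,20)])
print((7*(proj(d,[[528.7,-198,120]])-proj(d,[[528.7,-198,121.5]]))))
E
```

```text
[ -0.11880078 -21.29869793  -5.09712768] [ 605.16351764 -198.79612538   83.35205368]
block n [(-2, 0, 0.991), (-2, 0, 0.991), (-2, 0, 0.991)]
block q [(-1, 0, 0.989), (-1, 0, 0.989), (-1, 0, 0.989)]
headend n [(0, 0, 0.976), (0, 0, 0.98), (0, 0, 0.994)]
headend q [(0, 1, 0.968), (0, 1, 0.971), (0, 1, 0.989)]
fork n [(1, 2, 0.945), (1, 2, 0.945), (1, 2, 0.947)]
fork q [(1, 2, 0.914), (1, 2, 0.914), (1, 2, 0.917)]
tab n [(-10, 12, 0.944), (-11, 12, 0.94), (-11, 16, 0.911)]
tab q [(-14, 18, 0.936), (-15, 18, 0.93), (-16, 20, 0.863)]
tabmid n [(-11, 14, 0.991), (-11, 14, 0.99), (-9, 14, 0.989)]
tabmid q [(-14, 20, 0.992), (-14, 20, 0.991), (-14, 19, 0.979)]
[[[-6.7, 9.5]], [[-11.5, 16.2]], [[-13.5, 19.1]]]
[[[-6.8, 9.4]], [[-11.6, 16.0]], [[-13.6, 18.8]]]
[[-0.03229829  2.90284289]]
```

View pics/q1.png

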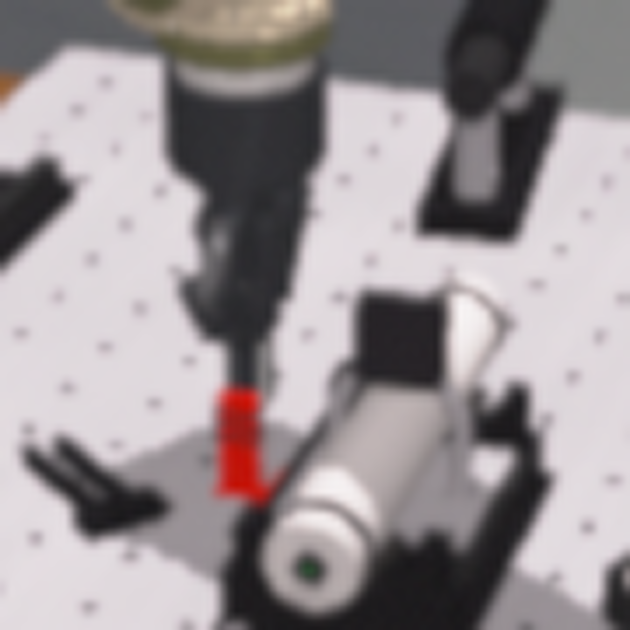

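Call:
jog_arm(targets=[{"offset":[-0.0015,0,0],"yaw":0},{"offset":[-0.003,0,0],"yaw":0},{"offset":[-0.004,0,0],"yaw":0},{"offset":[-0.0045,0,0],"yaw":0},{"offset":[-0.0045,0,0],"yaw":0}])

```text
time_s: 19.98
eef_pos: [605.2, -198.7, 83.5]
ee_rot: [-0.506, 0.513, -0.485, 0.496]
force: [0.1, -24.1, -6.5]
grip_width: 0.003
```

Call:
jog_arm(targets=[{"offset":[0.002,0,0],"yaw":0},{"offset":[0.005,0,0],"yaw":0},{"offset":[0.01,0,0],"yaw":0},{"offset":[0.016,0,0],"yaw":0},{"offset":[0.022,-0.003,0],"yaw":0},{"offset":[0.026,-0.015,0],"yaw":0},{"offset":[0.026,-0.035,0],"yaw":0},{"offset":[0.026,-0.06,0],"yaw":0},{"offset":[0.026,-0.09,0],"yaw":0},{"offset":[0.026,-0.12,0],"yaw":0},{"offset":[0.026,-0.14,0],"yaw":0},{"offset":[0.026,-0.15,0],"yaw":0}])

```text
time_s: 20.98
eef_pos: [606.1, -222.2, 237.6]
ee_rot: [-0.506, 0.513, -0.483, 0.498]
force: [0.2, -0.5, 0.8]
grip_width: 0.0
```

Call:
jog_arm(targets=[{"offset":[0.01,0,-0.005],"yaw":0},{"offset":[0.03,0,-0.02],"yaw":0},{"offset":[0.055,0,-0.04],"yaw":0},{"offset":[0.08,0,-0.07],"yaw":0},{"offset":[0.105,0,-0.1],"yaw":0},{"offset":[0.13,0,-0.13],"yaw":0},{"offset":[0.15,0,-0.16],"yaw":0},{"offset":[0.17,0,-0.19],"yaw":0},{"offset":[0.19,0,-0.22],"yaw":0},{"offset":[0.2,0,-0.24],"yaw":0},{"offset":[0.205,0,-0.25],"yaw":0},{"offset":[0.205,0,-0.25],"yaw":0}])

```text
time_s: 21.98
eef_pos: [362.1, -437.6, 238.9]
ee_rot: [-0.506, 0.512, -0.484, 0.498]
force: [0.3, 0.3, 1.2]
grip_width: -0.002
```

```bash
python3 go.py 606 -196 83 -1.531;python3 - <<'E'
from ov import *
d=ctrl.capture("side");c=ctrl.capture("top"); pickle.dump((c,d),open("c2.pkl","wb"))
crop(d["img"],285,110,375,200,6,"pics/r1.png")
crop(c["img"],345,170,455,250,7,"pics/r2.png")
cv2.imwrite("pics/r3.png",c["img"][:,:,::-1])
E
```

```text
t 21.98 pos [ 362.1 -437.6  238.9] ang -1.5356 ydir [ 0.0078 -0.0194 -0.9998] F [0.31 0.35 1.23] grip -0.002
offset [-0.2359  0.1531  0.2511] yaw -0.0046
```

View pics/r1.png

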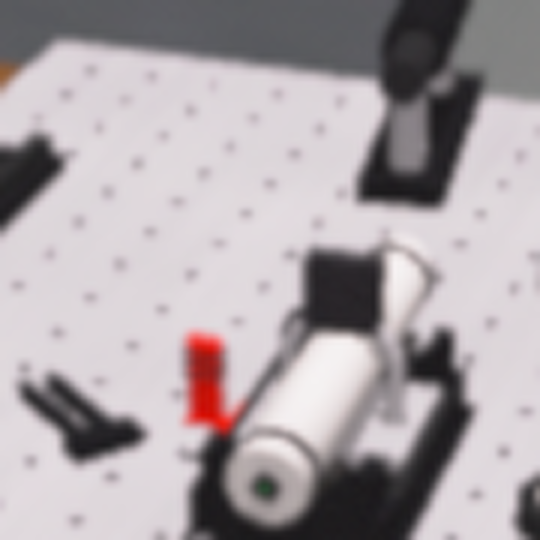

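View pics/r2.png

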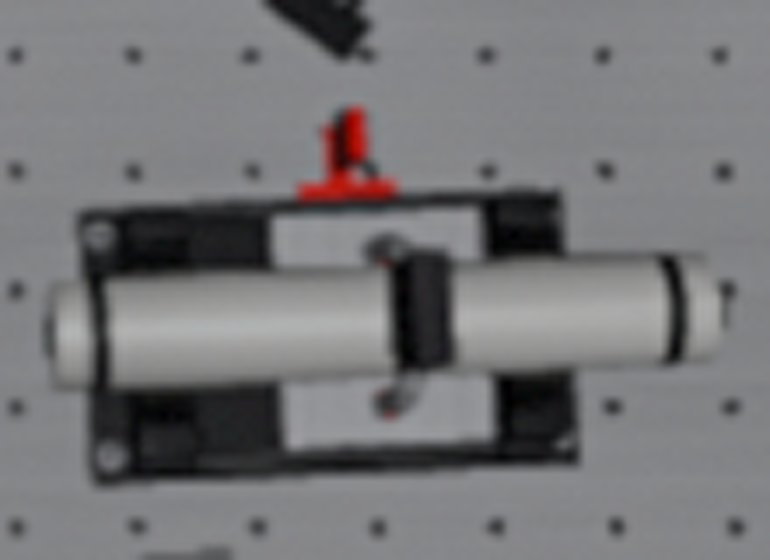

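View pics/r3.png

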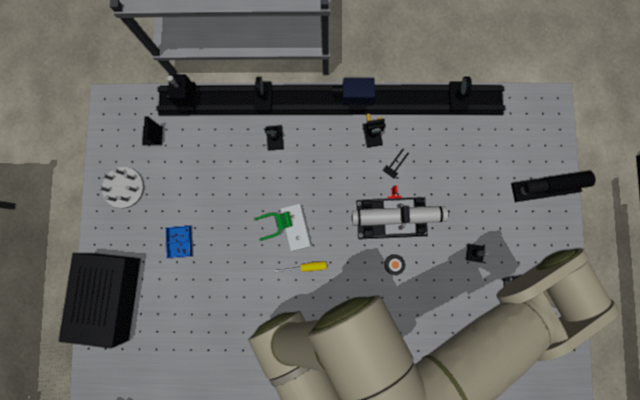

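```bash
python3 - <<'E'
from h import *
import pickle
c0=pickle.load(open("c0.pkl","rb"))[0]; c2=pickle.load(open("c2.pkl","rb"))[0]
def red(c):
    im=c["img"].astype(float); m=np.clip((im[...,0]-1.6*im[...,1])/120,0,1); m[:183]=0;m[201:]=0;m[:,:380]=0;m[:,415:]=0
    i=np.argwhere(m>.02); w=m[m>.02]; return (i*w[:,None]).sum(0)/w.sum()
a,b=red(c0),red(c2); print(a,b, onz(c2,b[::-1],55)-onz(c0,a[::-1],55))
print(ctrl.finish_job())
E
```

```text
[192.9186685  400.90528483] [193.46163124 394.19421076] [-1.54886673 19.05489932  0.        ]
the job is handed in; nothing more can be done
None
```

The laser head is clamped: the steel U-bolt is seated over it with both legs through the bar, and the keeper tab is pushed to its stop. I handed the job in at about 22 s with the arm clear of everything.

**What I did:**
- I took the steel U-bolt from its white stand. The holes showed in the top view about 18 mm toward the saddle's −y end, and both legs went in without any contact force.
- I lowered it until the pad touched the head with about 5 N and released it.
- I then pushed the red tab along the saddle's +y until it stopped rigidly. It did not move further at 24 N.

**Last checks:**
- **Keeper:** three measurements put its travel at about 19, 20 and 21 mm, against a 20 mm stop. Red from the keeper plate shows around both legs in the holes.
- **Bar and table:** the bar had not shifted, and I saw no change in the bystanders.
- **Disagreement:** in the side view the head end sank only about 0.5 mm and the grip block did not measurably drop. I expected the legs to draw down 1–2 mm. The clamp rests on the rigid stop and the tab travel, not on that drop.
- **Green look-alike:** the green U-bolt tipped over by itself in the first second and leaned against the stand and the steel bolt. Its legs lie on the table and it still leans on the stand. I did not handle it, though it may have shifted when I lifted the steel one away.

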